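# Open the square's case and lay the T-square flush on the board

### The job

Press the release button on the front of the closed tool case, firmly but without forcing it, so that the lid springs fully open. Then take the T-square out and lay it, without dropping it, on the clamped board ready for marking across: blade flat on top pointing away from you, and the whole length of its fence flush against the board's near edge (the long edge facing the robot). Leave the lid open, let go of the square, and do not disturb the tools lying around.

Things in the scene. Friction and masses are not known exactly. Their poses are not given: they have to be found in the camera images.
- case: Black plastic clamshell tool case, fast on the bench, 200 mm long (its y), 154 mm deep (its x), 53 mm high when shut; lower shell rim 36 mm high, walls 5 mm, inner floor 8 mm above the bench. Origin: centre of the underside. x points from the front (button side, towards the robot) to the hinge; z up. In the middle of the front a 72 mm wide latch boss slopes at 15 degrees.
- cradle (a point): Middle of the case, 24 mm above the bench, case axes. The T-square's blade lies along this y with its underside at this height, fence at the -y end, square origin near y = -65 mm. Two saddles, 10 mm thick, 61 mm across x, hold it at y = -47 and +60 mm; their cheeks rise 8 mm above the blade's underside. Between them the space beside and below the blade is free.
- button: Grey push button on the latch boss. Origin: centre of its pressing face (22 mm up the slope, 40 mm across), 12 mm proud of the boss. z points out of it, leaning 15 degrees from vertical to the front of the case: press along -z. Moves from 3 N, frees the lid at about 5 mm (8 N), hard stop at 8.5 mm (11 N); never above 40 N; springs back. Lid edge just behind swings up: tilt the gripper clear of it.
- lid (a joint): Angle of the lid, 0 shut, 1.9 rad at its open stop. Hinged along the case's far long edge (case x = +79 mm, 37 mm above the bench); once unlatched a damped spring swings it open in about 1.5 s and keeps it there, leaning 19 degrees back past upright, its top 185 mm above the bench. Turning the square close to it knocks the blade on the lid.
- square: Loose T-square, 0.14 kg: aluminium blade 150 mm long, 40 wide, 5 thick, across the middle of a dark hardwood fence 120 long, 20 wide, 20 high. Origin: on the fence's inner face, blade centre line, blade underside (7.5 mm above the fence's underside, 12.5 below its top). x along the blade to its tip, y along the fence, z up. Balances 45 mm along the blade. Pinch across the blade or the fence.
- fence_left (a point): End of the fence's inner face, 60 mm along the square's +y from its origin, at the level of the blade's underside.
- fence_right (a point): Other end of the fence's inner face, 60 mm along the square's -y.
- blade_tip (a point): Underside of the blade's tip, 150 mm along the square's x.
- board: Pale wooden board 240 mm (its y) by 210 mm (its x), 25 mm thick, held immovably on the bench by a black steel holdfast, 75 mm high, whose pad presses near the far edge (board x = +88, y = +75 mm). Origin: centre of the underside; x points from the near edge to the far one.
- board_edge (a point): Middle of the top corner of the board's near edge, 25 mm above the bench: board axes, x into the board, y along the edge. The square is right when its origin lies on this edge line and its x axis points along this x.
- hammer: Loose hammer, 260 mm, on the right; leave alone.
- screwdriver: Loose screwdriver, 200 mm, on the left; leave alone.
- screw_jar: Loose glass jar, 70 mm across, 90 mm high, beyond the work; leave alone.

How it is judged:
By the outcome, as a careful person would: the job done as asked, in the order asked, and still so for the second after the job is handed in, with the robot touching nothing.
It also fails if it takes over 58 s, if anything falls off the work surface, if the arm or the gripper's body presses on something with over 40 N, if the wrist force passes 120 N, or if a joint passes its speed limit or range.

### The arm

A 7-joint arm with a two-finger parallel gripper is mounted at the origin on the work surface. World frame = base frame: x ahead of the robot, y to its left, z up, the work surface at z = 0. Lengths are in m, angles in rad, forces in N, time in s.
With the tool pointing down it reaches from about 0.35 to 0.775 m from the base axis. Payload 3.1 kg.
Tool frame: the origin (TCP) lies midway between the tips of the shut fingers; the grasp point (between the pads) lies 19 mm behind it (robot.grip_depth is the distance from the TCP to the grasp point, in m); z points along the fingers, y is the line along which they close (so a half turn about z gives the same grasp; the last joint's range is limited). The gripper opens to 85 mm and grips with 20 to 120 N. Pads are 22 mm wide; open, the fingers measure 114 mm over their backs; the gripper's body (76 mm by 85 mm) begins 54 mm behind the grasp point. The pads swing forward as they close: fully open they stand 13 mm farther back than shut.
Start: joints at [1.13, 0.311, 0.014, 1.512, -0.004, 1.319, -0.027], TCP at [0.214, -0.507, 0.231] pointing down, gripper open.
Joint ranges: [-2.7, 2.7], [-0.3, 1.91], [-1.27, 1.3], [0.12, 2.57], [-1.44, 4.58], [0.2, 2.03], [-3.05, 3.05]. Speed limits (rad/s): [2.79, 2.79, 3.14, 3.14, 3.14, 3.14, 3.14].

### API

Orientations are given as a unit quaternion [x, y, z, w].
In Python, from bench import robot gives the robot as it stands. The module is installed in compiled form; this text tells all that it offers. Calls block until the motion is done:
- robot.reach(position, orientation): joint-space move of the TCP to a pose.
- robot.move_straight(position, orientation=None, v=0.15, guard=None): straight line of the TCP; orientation=None keeps the orientation; v is the mean speed in m/s. With guard (N) it stops when the force on the tool has changed by that much, and returns True; else False.
- robot.move_j(angles): joint-space move.
- robot.command_gripper(opening, effort=None): finger opening in m; effort is the grip in N (None keeps the last); returns when the fingers have stopped.
- robot.hold(seconds).
- robot.ik(position, orientation): joint angles nearest the present ones, or None.
- robot.state(): the state.
- robot.snapshot(name): name is "side" or "top" or "wrist"; returns the picture (480x640x3 uint8, red, green, blue); there is no depth.
- robot.camera_model(name): a dict with "camera_matrix" (3x3 intrinsics, pixels), "pose" (4x4, takes a point from camera to world coordinates). Camera axes: x right, y down, z forward; pixel columns grow to the right and rows downward; lengths in m; the calibration is good to about 2 mm. A picture is of the moment at which its call begins: read the wrist's pose just before it. camera_model takes no time and is no camera call; for the wrist camera it gives the pose at the moment of the call.
A pose or a line that the arm cannot do raises robot.PlanningError and nothing moves.
- robot.job_done(): hands the job in; it is judged then, once.
The state is a dict: "t": time; "q": joint angles; "joint_vel": joint speeds; "effort": joint torques, N m; "ee_pos": TCP position; "tool_rot": TCP orientation; "contact_force": force on the tool from outside, world axes, zero at the start; "torque": the same for the moment, N m; "gripper_width": finger opening in m; "grasp_force": force on a finger pad.
Only numpy, scipy, OpenCV 4.12 (cv2) and the standard library are available. Lean on these libraries where they do the work, as an engineer would, in place of code of your own. Each camera call takes 0.05 s, during which the arm holds its last target. There are 200 camera calls.

## Working session

There is one attempt and no reset: what is moved stays moved. The work goes in short steps, each a Python script; the robot and the scene stay as the last script left them, time stands still between calls to the robot, and variables do not carry over. Pictures are saved under pics/ and viewed, at most 10 in all, crops included, and the job is handed in when it is done.

```bash
mkdir -p pics
cat > h.py <<'E'
import numpy as np, cv2
from bench import robot
from scipy.spatial.transform import Rotation as R
def snap(n,f):
    m=robot.camera_model(n); im=robot.snapshot(n)
    cv2.imwrite(f'pics/{f}.png',im[:,:,::-1]); np.savez(f'pics/{f}.npz',K=m['camera_matrix'],T=m['pose']); return im
def ray(f,uv):
    d=np.load(f'pics/{f}.npz'); K,T=d['K'],d['T']
    r=T[:3,:3]@np.linalg.inv(K)@np.array([uv[0],uv[1],1.]); return T[:3,3],r/np.linalg.norm(r)
def onz(f,uv,z):
    o,r=ray(f,uv); return o+r*(z-o[2])/r[2]
def tri(obs):
    A=np.zeros((3,3));b=np.zeros(3)
    for f,uv in obs:
        o,r=ray(f,uv);P=np.eye(3)-np.outer(r,r);A+=P;b+=P@o
    p=np.linalg.solve(A,b)
    res=[np.linalg.norm((np.eye(3)-np.outer(r,r))@(p-o)) for o,r in [ray(*x) for x in obs]]
    return p,np.max(res)
def proj(f,p):
    d=np.load(f'pics/{f}.npz'); K,T=d['K'],d['T']
    c=T[:3,:3].T@(np.asarray(p)-T[:3,3]); u=K@c; return u[:2]/u[2]
E
python3 - <<'E'
from h import *
for n in('side','top'): snap(n,n+'1'); m=robot.camera_model(n); print(n,np.round(m['pose'],3).tolist(),m['camera_matrix'][0])
s=robot.state();print(s['t'],s['ee_pos'],s['tool_rot'])
E
```

```text
side [[-0.958, -0.23, 0.168, 0.298], [-0.285, 0.738, -0.612, 0.985], [0.017, -0.634, -0.773, 1.331], [0.0, 0.0, 0.0, 1.0]] [505.87859469   0.         324.43082762]
top [[0.005, -0.996, 0.095, 0.4], [-1.0, -0.006, -0.015, 0.006], [0.015, -0.095, -0.995, 1.891], [0.0, 0.0, 0.0, 1.0]] [582.96565155   0.         317.06864136]
0.1 [ 0.21332403 -0.50621595  0.23032104] [ 9.80182949e-01  1.98091458e-01 -2.55991315e-04 -1.04629832e-03]
```

View pics/top1.png

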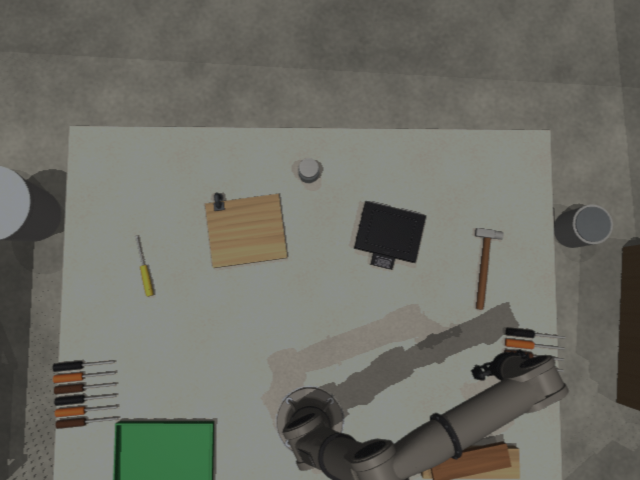

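View pics/side1.png

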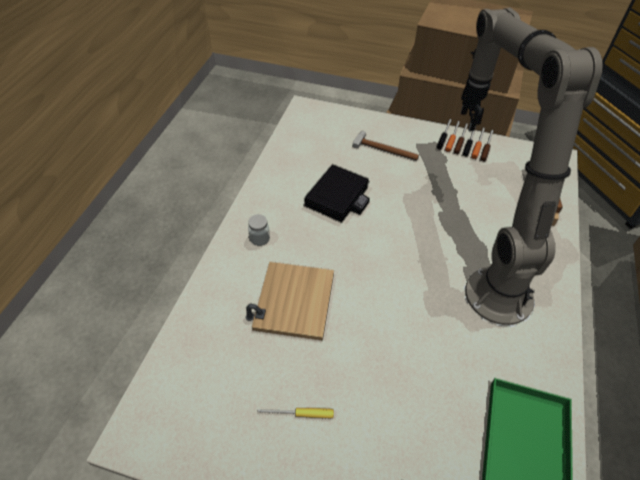

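The top view shows the case with lid corners (366,202), (426,214), (416,262) and (354,250), and the button near (382,262). The board corners are (205,203), (279,194), (287,258) and (213,267). In the side view the case is at about (337,192), the button at (361,204), and the board's near edge runs (333,266)–(322,337). Next come rough poses, then closer wrist views of both.

Run:
```python
from h import *
for n,pts,z in(('case',[(366,202),(426,214),(416,262),(354,250)],.053),('board',[(205,203),(279,194),(287,258),(213,267)],.025),('btn',[(382,262)],.05)):
    P=np.array([onz('top1',p,z) for p in pts]);print(n,P[:,:2].round(3).tolist(),P.mean(0).round(3))
print(tri([('top1',(382,261)),('side1',(361,204))]))
print('board near corner',tri([('top1',(287,258)),('side1',(333,266))]),tri([('top1',(213,267)),('side1',(322,337))]))
m=robot.camera_model('wrist');T=m['pose'];s=robot.state();Rt=R.from_quat(s['tool_rot']).as_matrix()
print('cam in tool',(Rt.T@(T[:3,3]-s['ee_pos'])).round(3),(Rt.T@T[:3,:3]).round(3).tolist(),m['camera_matrix'].round(1).tolist())
```

```text
case [[0.692, -0.177], [0.655, -0.368], [0.502, -0.334], [0.539, -0.138]] [ 0.597 -0.254  0.053]
board [[0.69, 0.341], [0.721, 0.102], [0.514, 0.075], [0.484, 0.31]] [0.602 0.207 0.025]
btn [[0.501, -0.227]] [ 0.501 -0.227  0.05 ]
(array([ 0.50390119, -0.23111635,  0.02017486]), np.float64(0.002271932729110759))
board near corner (array([0.5154386 , 0.07429001, 0.04275864]), np.float64(0.00273383413337741)) (array([0.48343337, 0.31095093, 0.02078057]), np.float64(0.00048316856101062025))
cam in tool [ 0.078  0.    -0.143] [[-0.0, -0.953, -0.303], [1.0, -0.0, -0.0], [0.0, -0.303, 0.953]] [[375.2, 0.0, 320.7], [0.0, 375.2, 243.7], [0.0, 0.0, 1.0]]
```

```bash
cat >> h.py <<'E'
def ori(yaw,lean=0.,flip=False):
    """tool down, tool x along heading yaw; lean tips the gripper body back against that heading"""
    x=np.array([np.cos(yaw),np.sin(yaw),0]); up=np.array([0,0,1.])
    z=-np.cos(lean)*up+np.sin(lean)*x; tx=np.cos(lean)*x+np.sin(lean)*up
    if flip: tx=-tx
    return R.from_matrix(np.c_[tx,np.cross(z,tx),z]).as_quat()
def pair(a,b,f,ca=(120,0),cb=(120,0)):
    L=[cv2.imread(f'pics/{n}.png')[c[1]:c[1]+480,c[0]:c[0]+400] for n,c in((a,ca),(b,cb))]
    cv2.imwrite(f'pics/{f}.png',np.hstack(L))
E
python3 - <<'E'
from h import *
robot.command_gripper(0.0,40)
robot.reach([.53,-.20,.26],ori(-.19)); snap('wrist','w1')
robot.move_straight([.53,-.28,.22],ori(-.19)); snap('wrist','w2')
pair('w1','w2','w12'); s=robot.state(); print(s['t'],s['q'].round(2))
for fl in(0,1):
  for l in(.26,.44,.52):
    print(fl,l,robot.ik([.5,-.23,.05],ori(-.19,l,fl)))
E
```

```text
3.3417 [ 0.57  0.43 -0.17  1.38  0.07  1.34 -1.36]
0 0.26 [ 0.6201765   0.35698157 -0.21485063  1.99201895  0.02677471  0.54718328
 -1.35390618]
0 0.44 [ 0.73192083  0.30686819 -0.29045522  2.15447887 -0.12236291  0.27032828
 -1.17685849]
0 0.52 [ 1.38837703  0.51690674 -1.0804948   2.20571448  1.16178133  0.33202354
 -2.33040325]
1 0.26 [ 1.25818069  0.59739346 -1.07602841  1.97120924  0.77121679  0.72371061
  1.15785098]
1 0.44 [ 1.34898988  0.52722226 -1.07578584  2.13613464  0.94256254  0.44025342
  1.00979519]
1 0.52 [ 1.38837703  0.51690674 -1.0804948   2.20571448  1.16178133  0.33202354
  0.8111894 ]
```

View pics/w12.png

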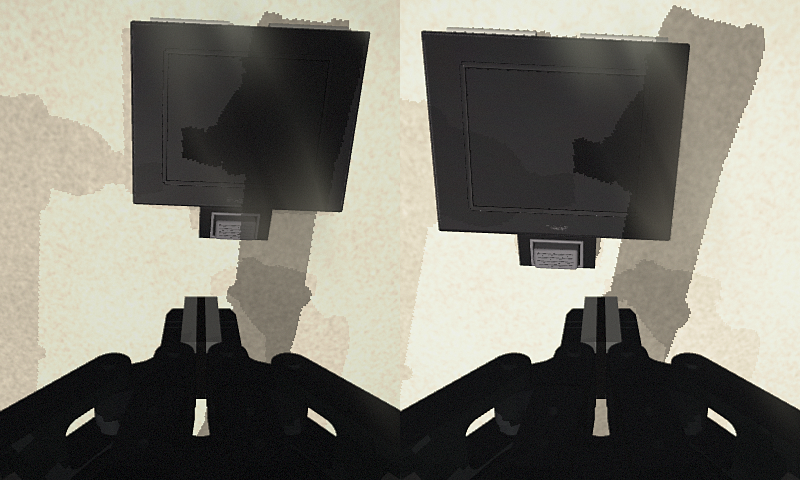

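The wrist views show the lid's front corners at (134,203) and (343,212) in the left half, with the button at about (235,227). In the right half the corners are (440,231) and (670,240), with the button at about (556,254). I'll zoom in on the button in both views.

Run:
```python
import cv2,numpy as np
a=cv2.imread('pics/w1.png')[190:260,310:400];b=cv2.imread('pics/w2.png')[220:290,230:320]
L=[cv2.convertScaleAbs(cv2.resize(i,(400,311),interpolation=cv2.INTER_CUBIC),alpha=1.6,beta=20) for i in(a,b)]
cv2.imwrite('pics/z.png',np.hstack(L))
```

```text
(no output)
```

View pics/z.png

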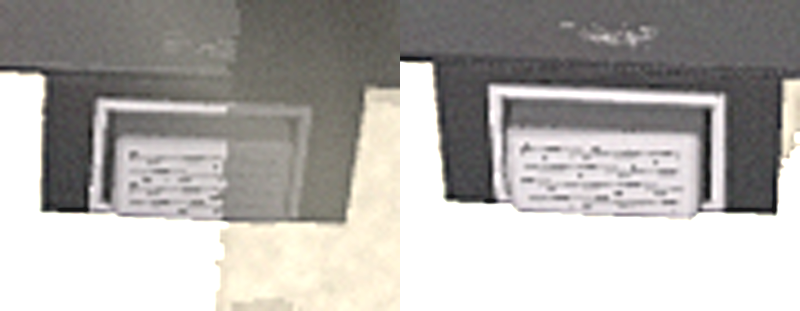

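Run:
```python
from h import *
f=lambda o,p:(o[0]+p[0]/4.444,o[1]+p[1]/4.444)
for n,a,b in(('c',(208,177),(204,172)),('TL',(118,135),(110,130)),('TR',(300,140),(300,132)),('BL',(118,215),(115,210)),('BR',(298,218),(297,216)),('bossL',(45,72),(35,60)),('bossR',(362,85),(385,75))):
    A,B=f((310,190),a),f((230,220),b);p,e=tri([('w1',A),('w2',B)]);print(n,p.round(4),round(e,4))
P={}
for n,a,b in(('FL',(254,203),(160,231)),('FR',(463,212),(390,240)),('HL',(251,21),(142,31)),('HR',(490,33),(409,44))):
    P[n],e=tri([('w1',a),('w2',b)]);print(n,P[n].round(4),round(e,4))
c=sum(P.values())/4;print(c.round(4))
for a,b in(('FR','FL'),('HR','HL')):
    d=P[b]-P[a];print(np.linalg.norm(d),np.arctan2(-d[0],d[1]))
for a,b in(('FL','HL'),('FR','HR')):
    d=P[b]-P[a];print(np.linalg.norm(d),np.arctan2(d[1],d[0]))
```

```text
c [ 0.5029 -0.2324  0.0486] 0.0002
TL [ 0.5142 -0.2147  0.0435] 0.0004
TR [ 0.508  -0.2533  0.0504] 0.0003
BL [ 0.4962 -0.2113  0.0423] 0.0001
BR [ 0.4923 -0.2498  0.0553] 0.0005
bossL [ 0.5295 -0.2012  0.0351] 0.0005
bossR [ 0.5125 -0.2709  0.0337] 0.0006
FL [ 0.5483 -0.1411  0.0531] 0.0004
FR [ 0.5028 -0.334   0.0542] 0.0004
HL [ 0.6973 -0.1755  0.0512] 0.0001
HR [ 0.6506 -0.3678  0.0548] 0.0005
[ 0.5998 -0.2546  0.0533]
0.19827237554592153 -0.2319045967609396
0.1979014035675647 -0.23869623669603382
0.15294142744731593 -0.22724284823578322
0.15158946937090864 -0.22452348082635618
```

```bash
cat >> h.py <<'E'
cy=-.231; C=np.array([.5998,-.2546,0]); cx=np.array([np.cos(cy),np.sin(cy),0]); cyv=np.array([-np.sin(cy),np.cos(cy),0])
E
python3 - <<'E'
from h import *
B=np.array([.5029,-.2324,.048]); bz=np.cos(.2618)*np.array([0,0,1])-np.sin(.2618)*cx; q=ori(cy,.35)
robot.reach(B+.03*bz+[0,0,.03],q); robot.move_straight(B+.012*bz,q,v=.1); robot.hold(.15)
f0=robot.state()['contact_force']
hit=robot.move_straight(B-.008*bz,q,v=.02,guard=10.)
s=robot.state(); print(hit,'depth',(s['ee_pos']-B)@bz,'df',(s['contact_force']-f0).round(1),s['t'])
robot.move_straight(B+.07*bz,q,v=.2)
robot.reach([.50,.14,.25],ori(.127)); snap('wrist','b1')
robot.move_straight([.50,.23,.22],ori(.127),v=.2); snap('wrist','b2')
pair('b1','b2','b12')
snap('side','s2'); robot.command_gripper(.085)
print(robot.state()['t'])
E
```

```text
False depth -0.007709573497008799 df [-3.5  0.5  7.8] 6.0417
9.6
```

View pics/b12.png

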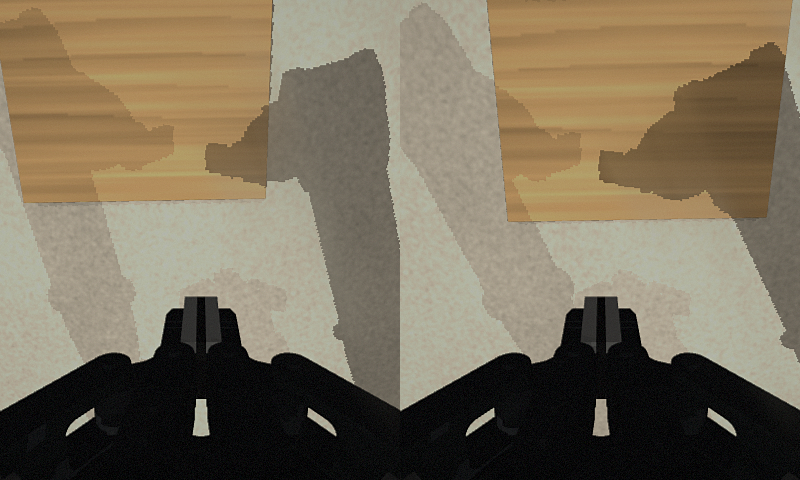

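The board's near-edge corners are at (23,203) and (267,199) in the left half, and (508,221) and (767,217) in the right half. I'll refine that edge at subpixel level, then check the lid and view the square.

Run:
```python
from h import *
robot.reach([.53,-.22,.26],ori(cy)); snap('wrist','c1')
robot.move_straight([.53,-.29,.26],ori(cy),v=.2); snap('wrist','c2'); pair('c1','c2','c12')
print(robot.state()['t'])
# subpixel near edge
def edge(f,x0,y0,x1,y1):
    im=cv2.imread(f'pics/{f}.png').astype(float); s=cv2.GaussianBlur(im[:,:,2]-im[:,:,0],(0,0),1)  # red - blue: wood
    X=np.arange(x0+8,x1-8,3);Y=[]
    for x in X:
        yc=int(round(y0+(y1-y0)*(x-x0)/(x1-x0))); g=-np.diff(s[yc-6:yc+7,x]); g[g<0]=0; Y.append(yc-6+.5+(g@np.arange(12))/g.sum())
    p=np.polyfit(X,Y,1); r=np.array(Y)-np.polyval(p,X); k=abs(r)<1; return np.polyfit(X[k],np.array(Y)[k],1),k.mean()
P={}
for f,a in(('b1',(143,203,387,199)),('b2',(228,221,487,217))):
    p,k=edge(f,*a); P[f]=[(a[0],np.polyval(p,a[0])),(a[2],np.polyval(p,a[2]))]; print(f,np.round(P[f],1).tolist(),k)
for i in(0,1): print(tri([(f,P[f][i]) for f in P]))
for f in P:
    l,r=[onz(f,u,.025) for u in P[f]]; d=l-r; print(f,l.round(4),r.round(4),((l+r)/2).round(4),np.linalg.norm(d),np.arctan2(-d[0],d[1]))
```

```text
11.8583
b1 [[143.0, 202.5], [387.0, 198.7]] 1.0
b2 [[228.0, 221.6], [487.0, 217.3]] 1.0
(array([0.48349002, 0.31148268, 0.02844068]), np.float64(1.2923910158227773e-05))
(array([0.51557822, 0.07280429, 0.02128619]), np.float64(4.771174933833441e-05))
b1 [0.4826 0.313  0.025 ] [0.5162 0.0736 0.025 ] [0.4994 0.1933 0.025 ] 0.24180760229902262 0.13918838100908767
b2 [0.4825 0.3122 0.025 ] [0.5163 0.0746 0.025 ] [0.4994 0.1934 0.025 ] 0.2400269514457787 0.14131433198072357
```

View pics/c12.png

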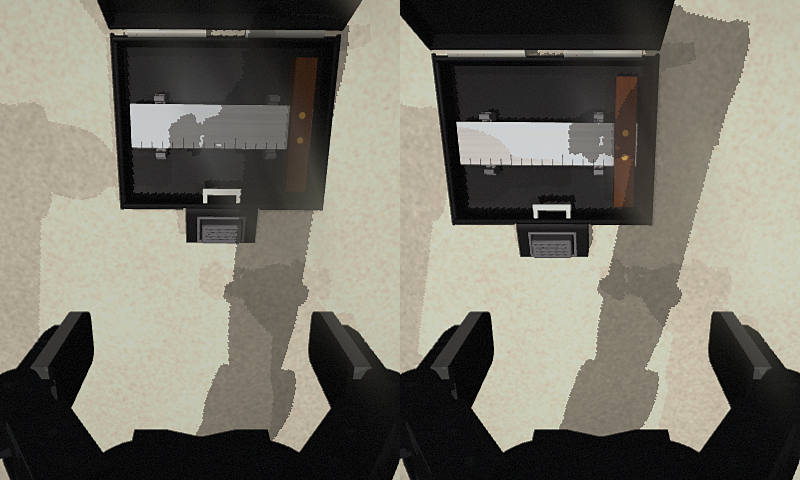

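The lid is open. The blade tip corners are at (131,104) and (131,149) on the left, (457,122) and (461,165) on the right. The fence-top corners are (296,57), (317,58), (308,191), (286,190) on the left and (616,75), (636,77), (635,208), (613,207) on the right.

Run:
```python
from h import *
L=dict(t1=((131,104),(457,122)),t2=((131,149),(461,165)),fi1=((296,57),(616,75)),fo1=((317,58),(636,77)),fo2=((308,191),(635,208)),fi2=((286,190),(613,207)))
for n,(a,b) in L.items():
    p,e=tri([('c1',(a[0]+120,a[1])),('c2',(b[0]-280,b[1]))]); z=.029 if n[0]=='t' else .0365
    d=(onz('c1',(a[0]+120,a[1]),z)+onz('c2',(b[0]-280,b[1]),z))/2-C
    print(n,p.round(4),round(e,4),'case xy at nominal z',(d@cx).round(4),(d@cyv).round(4))
G=C-.022*cyv
for h in(cy+np.pi/2,cy-np.pi/2):
    for z in(.012,.3): print(h,z,robot.ik([G[0],G[1],z],ori(h)))
bx=np.array([np.cos(.1405),np.sin(.1405),0])
for h in(.1405,.1405+np.pi): print(h,robot.ik(np.array([.4994,.1934,.03])+.045*bx,ori(h)))
```

```text
t1 [ 0.6396 -0.1754  0.0314] 0.0001 case xy at nominal z 0.0207 0.0868
t2 [ 0.6006 -0.1625  0.0233] 0.0003 case xy at nominal z -0.0198 0.0883
fi1 [ 0.6442 -0.3298  0.0355] 0.0004 case xy at nominal z 0.0603 -0.0629
fo1 [ 0.6384 -0.3465  0.0398] 0.0 case xy at nominal z 0.0591 -0.0812
fo2 [ 0.5237 -0.3215  0.043 ] 0.0006 case xy at nominal z -0.06 -0.0838
fi2 [ 0.5297 -0.3008  0.0439] 0.0005 case xy at nominal z -0.059 -0.062
1.3397963267948965 0.012 [ 0.65393623  0.74660642 -0.39549753  1.43983986  0.31261166  1.01748064
 -0.04266389]
1.3397963267948965 0.3 [ 0.63524533  0.55891315 -0.42801967  1.018084    0.22204848  1.60531534
  0.04295866]
-1.8017963267948967 0.012 [ 0.32173418  0.70995625  0.13714196  1.45602774 -0.10729182  0.98293275
 -2.88691315]
-1.8017963267948967 0.3 [ 0.32718137  0.5259075   0.14855946  1.03563999 -0.0743784   1.58480177
 -2.91773251]
0.1405 [-0.06655333  0.60158104 -0.44719533  1.66426484  0.30654143  0.94589999
 -2.05648027]
3.282092653589793 [ 0.30022478  0.84279315 -1.08078238  1.65027011  0.80338078  1.15595005
  0.72070791]
```

Run:
```python
from h import *
q=ori(cy+np.pi/2)
robot.command_gripper(.040)
robot.reach([.47,-.08,.06],q); robot.move_straight([.47,-.08,.02],q,v=.1); robot.hold(.15)
print(robot.move_straight([.47,-.08,-.008],q,v=.015,guard=3.))
s=robot.state(); print(s['ee_pos'],s['gripper_width'],s['contact_force'].round(1),s['t'])
robot.move_straight([.47,-.08,.05],q)
```

```text
True
[ 0.46999823 -0.0800328  -0.0013929 ] 0.039985959075092066 [-0.8  0.2  4.7] 15.5083
```

The touch puts the fingertips 1.4 mm behind the TCP at 40 mm opening. I'll grasp the blade with the tips about 0.8 mm above its underside, so they don't reach the board when the square is laid down.

Run:
```python
from h import *
q=ori(cy+np.pi/2); G=C-.020*cyv; at=lambda z:[G[0],G[1],z]
robot.command_gripper(.062)
robot.reach(at(.24),q); robot.move_straight(at(.06),q,v=.2)
print(robot.move_straight(at(.0234),q,v=.06,guard=6.)); print(robot.state()['ee_pos'])
robot.command_gripper(.030,60); s=robot.state(); print(s['gripper_width'],s['grasp_force'],s['ee_pos'])
w=[robot.state()['contact_force'][2]]
robot.move_straight(at(.045),q,v=.05); robot.hold(.2); s=robot.state(); print(s['gripper_width'],s['grasp_force'],s['contact_force'].round(2),s['torque'].round(2))
robot.move_straight(at(.27),q,v=.15); snap('wrist','g1'); snap('side','g1s')
s=robot.state(); print(s['gripper_width'],s['t'])
```

```text
False
[ 0.59540846 -0.27405647  0.02339874]
0.03747654684787808 60.39087653160095 [ 0.59596144 -0.27424954  0.02449746]
0.03762156139162013 60.16882538795471 [ 0.53  0.12 -1.92] [ 0.02 -0.03 -0.04]
0.03727593040861194 22.2
```

View pics/g1.png

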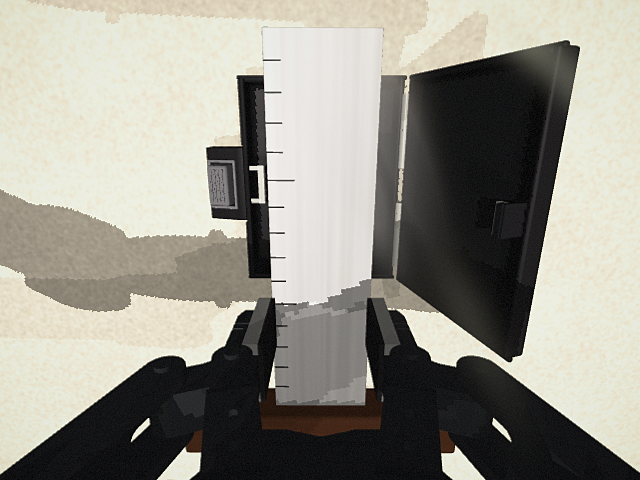

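The square is held, with the blade tip corners at (263,28) and (383,28) and the blade meeting the fence at about row 404, columns 277–365. The lid is open. I'll compute the square's pose in the tool frame with PnP.

Run:
```python
from h import *
d=np.load('pics/g1.npz');K,T=d['K'],d['T']; s=robot.state(); Rt=R.from_quat(s['tool_rot']).as_matrix(); print(s['ee_pos'])
# refine corners
g=cv2.imread('pics/g1.png',0)
pts=np.array([[263,28],[383,28],[277,404],[365,405]],np.float32)
obj=np.array([[.15,.02,.005],[.15,-.02,.005],[0,.02,.005],[0,-.02,.005]])
r2=cv2.cornerSubPix(g,pts.reshape(-1,1,2).copy(),(4,4),(-1,-1),(3,50,.01)).reshape(-1,2);print(r2.round(1).tolist())
pts[:2]=r2[:2]
for P in(pts,r2):
    ok,rv,tv=cv2.solvePnP(obj,P.astype(float),K,None,flags=cv2.SOLVEPNP_ITERATIVE)
    Rw=T[:3,:3]@cv2.Rodrigues(rv)[0]; pw=T[:3,:3]@tv[:,0]+T[:3,3]
    print('tool-frame origin',(Rt.T@(pw-s['ee_pos'])).round(4),'rot\n',(Rt.T@Rw).round(3))
for p in r2:
    w=onz('g1',p,s['ee_pos'][2]+.0045); print((Rt.T@(w-s['ee_pos'])).round(4))
```

```text
[ 0.59478693 -0.27399726  0.26891495]
[[261.5, 26.799999237060547], [382.70001220703125, 28.299999237060547], [275.8999938964844, 404.5], [364.29998779296875, 404.6000061035156]]
tool-frame origin [-0.0417  0.0009  0.0003] rot
 [[ 1.     0.003  0.006]
 [ 0.003 -1.    -0.002]
 [ 0.006  0.002 -1.   ]]
tool-frame origin [-0.0417  0.0005  0.0003] rot
 [[ 1.     0.005  0.007]
 [ 0.005 -1.     0.009]
 [ 0.007 -0.009 -1.   ]]
[ 0.1084 -0.0186 -0.0044]
[ 0.1079  0.0212 -0.0045]
[-0.0419 -0.0193 -0.0045]
[-0.0419  0.0204 -0.0046]
```

Run:
```python
from h import *
by=.1405; bx=np.array([np.cos(by),np.sin(by),0]); E0=np.array([.4994,.1934,0]); q=ori(by)
at=lambda gap,z:E0+(.0417-gap)*bx+np.array([0,0,z])
robot.reach(at(.006,.25),q); robot.move_straight(at(.006,.045),q,v=.15); robot.hold(.2)
print(robot.move_straight(at(.006,.020),q,v=.02,guard=2.5)); s=robot.state(); z=s['ee_pos'][2]; print('touch z',z,s['contact_force'].round(1))
robot.move_straight(at(.006,z+.0007),q,v=.02); robot.hold(.15)
hit=robot.move_straight(at(-.004,z+.0007),q,v=.02,guard=5.); s=robot.state()
print(hit,'gap',.0417-(s['ee_pos']-E0)@bx,s['contact_force'].round(1),s['torque'].round(2),s['gripper_width'],s['t'])
snap('wrist','p1');snap('top','p1t')
```

```text
True
touch z 0.02544953497593419 [-0.6 -0.2  4.9]
True gap 0.0006671446121326516 [-0.7 -0.3  3.6] [-0.08 -0.04  0.05] 0.037587087574132004 27.4
```

View pics/p1.png

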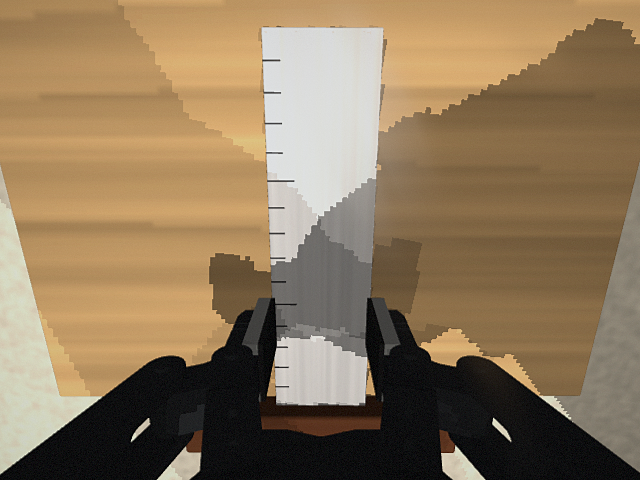

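The blade lies on the board, tip at (263–383, 28), and the board's near edge is at about row 396 near (62,396). The stop came mostly from vertical force, so the fence may not be seated yet. I'll ease up slightly and push forward again.

Run:
```python
from h import *
by=.1405; bx=np.array([np.cos(by),np.sin(by),0]); E0=np.array([.4994,.1934,0]); q=ori(by)
at=lambda gap,z:E0+(.0417-gap)*bx+np.array([0,0,z])
for u in((62,396),(575,396)):
    w=onz('p1',u,.025)-E0; print('edge pt along bx',w@bx)
z=.0262
def rep(t):
    s=robot.state(); f=s['contact_force']; print(t,'gap',round(.0417-(s['ee_pos']-E0)@bx,4),'z',s['ee_pos'][2].round(4),'fx',round(f@bx,1),'f',f.round(1),'tq',s['torque'].round(2),s['t'])
rep('a'); robot.move_straight(at(.001,z+.0008),q,v=.01); robot.hold(.15); rep('b')
for g in(.0,-.001,-.002,-.003):
    h=robot.move_straight(at(g,z+.0008),q,v=.01,guard=5.); rep((g,h))
    f=robot.state()['contact_force']
    if h and f@bx<-3: break
```

```text
edge pt along bx -0.00013059730030753197
edge pt along bx -0.00011004146436566567
a gap 0.0007 z 0.0255 fx 1.0 f [0.9 0.6 4.6] tq [-0.   -0.21  0.02] 27.5
b gap 0.0014 z 0.0266 fx -0.2 f [-0.3  0.9 -1.7] tq [-0.04  0.04  0.01] 28.0917
(0.0, False) gap 0.0006 z 0.0267 fx 0.2 f [ 0.3 -0.3 -1.2] tq [0.03 0.18 0.03] 28.3417
(-0.001, False) gap 0.0003 z 0.0265 fx -4.1 f [-4.1  0.1 -1.3] tq [-0.04  0.78  0.17] 28.5917
(-0.002, False) gap 0.0002 z 0.0264 fx -5.8 f [-5.8 -0.3 -0.3] tq [-0.18  1.22  0.17] 28.8417
(-0.003, False) gap 0.0002 z 0.0264 fx -7.3 f [-7.3 -0.3  1.4] tq [-0.22  1.65  0.21] 29.0917
```

Contact is now horizontal at 7 N, so the fence is seated. Next: lower, release and withdraw.

Run:
```python
from h import *
by=.1405; bx=np.array([np.cos(by),np.sin(by),0]); E0=np.array([.4994,.1934,0]); q=ori(by)
at=lambda gap,z:E0+(.0417-gap)*bx+np.array([0,0,z])
h=robot.move_straight(at(-.0012,.0252),q,v=.01,guard=4.); s=robot.state(); print(h,s['ee_pos'][2],s['contact_force'].round(1))
robot.command_gripper(.048,20); robot.hold(.2); s=robot.state(); print(s['ee_pos'],s['contact_force'].round(1))
robot.command_gripper(.06); robot.move_straight(at(0,.08),q,v=.06); robot.move_straight(at(.03,.20),q,v=.2)
snap('wrist','f1'); snap('top','f1t'); snap('side','f1s')
a=cv2.imread('pics/f1.png')[0:480,120:520]
b=cv2.resize(cv2.imread('pics/f1t.png')[130:330,120:453],(400,240)); c=cv2.resize(cv2.imread('pics/f1s.png')[130:350,200:567],(400,240))
cv2.imwrite('pics/f.png',np.hstack([a,np.vstack([b,c])])); print(robot.state()['t'])
```

```text
False 0.02550826092601622 [-6.3 -1.1  3.6]
[0.54261862 0.1994376  0.02550097] [-0.  -0.2 -0.4]
32.225
```

View pics/f.png

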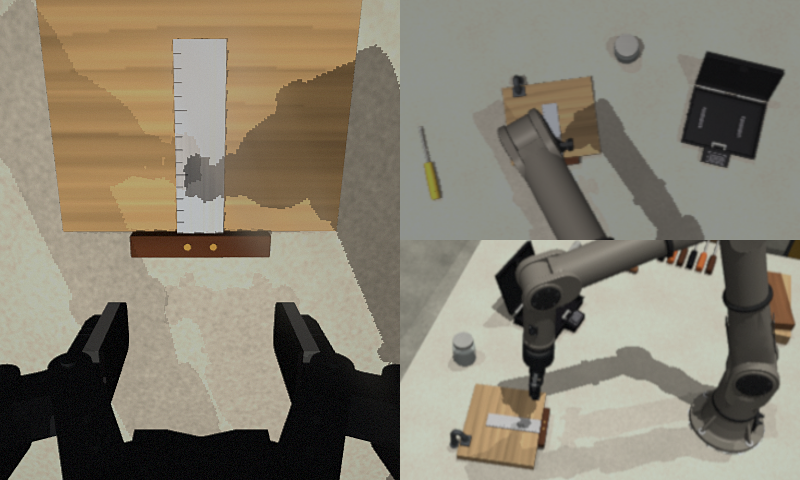

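The fence top inner edge runs (130,233)–(270,233), along the board's near edge at about row 232. The blade points straight away, with its tip at (173–227, 39), the lid is still open, and the jar and screwdriver are where they were. I'll check the numbers before handing in.

Run:
```python
from h import *
by=.1405; bx=np.array([np.cos(by),np.sin(by),0]);bv=np.array([-bx[1],bx[0],0]); E0=np.array([.4994,.1934,.025])
for n,u,z in(('fl',(250,233.5),.0375),('fr',(390,233.),.0375),('tl',(293,39),.03),('tr',(347,39),.03),('bl',(183,232.5),.025),('br',(459,232),.025)):
    w=onz('f1',u,z)-E0; print(n,(w@bx).round(4),(w@bv).round(4))
```

```text
fl 0.0015 0.0592
fr 0.0019 -0.059
tl 0.1497 0.02
tr 0.1497 -0.0201
bl -0.0012 0.1204
br -0.0009 -0.122
```

```bash
python3 -c "
from h import *
print(robot.job_done())"
```

```text
the job is handed in; nothing more can be done
None
```

The job is handed in: the lid is open, the T-square lies on the board with its fence against the near edge (0–2 mm by the last picture) and the blade pointing straight away, and it is released at about 32 s; the jar and screwdriver look unmoved, and the hammer was not in the final view.

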